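# Sort tinting-paste bottles by weight

## Robot

A 6-joint arm with a two-finger parallel gripper is mounted at the origin on the work surface. World frame = base frame: x ahead of the robot, y to its left, z up, the work surface at z = 0. Lengths are in m, angles in rad, forces in N, time in s.
With the tool pointing down it reaches from about 0.375 to 0.975 m from the base axis. Payload 3.8 kg.
Tool frame: the origin (TCP) lies midway between the tips of the shut fingers; the grasp point (between the pads) lies 19 mm behind it; x points along the fingers, y is the direction in which the jaws open and shut, and the axes are right-handed (so a half turn about x gives the same grasp; the last joint's range is limited). The gripper opens to 88 mm and grips with 3 to 60 N. Pads are 18 mm wide; open, the fingers measure 123 mm over their backs; the gripper's body (75 mm by 187 mm) begins 45 mm behind the grasp point.
Start: joints at [-1.185, 0.264, 1.604, -0, 1.274, -0.037], TCP at [0.277, -0.616, 0.239] pointing down, gripper open.
Joint ranges: [-2.63, 2.63], [-0.94, 2.18], [0.31, 2.57], [-1.31, 4.45], [0, 2.66], [-2.55, 2.55]. Speed limits (rad/s): [2.57, 2.57, 3.14, 3.14, 3.14, 3.14].

## Interface

Orientations are given as a rotation vector (axis times angle).
In Python, from cell import manip, inverse_kinematics, cams, order gives the robot as it stands. Calls block until the motion is done:
- manip.move_pose(position, orientation): joint-space move of the TCP to a pose.
- manip.move_linear(position, rate=0.15, rot=None): straight line of the TCP; rot=None keeps the orientation; rate is the mean speed in m/s.
- manip.set_joints(angles): joint-space move.
- manip.set_gripper(opening, force=None): finger opening in m; force is the grip in N (None keeps the last); returns when the fingers have stopped.
- manip.dwell(seconds).
- inverse_kinematics(position, orientation): joint angles nearest the present ones, or None.
- manip.state(): the state.
- cams.capture(name): name is "side" or "top"; returns a dict with "image" (400x640x3 uint8, blue, green, red), "z_map" (400x640 float32, m along the optical axis (not along the pixel's ray), 0 where there is no reading), "intrinsics" (3x3 intrinsics, pixels), "k1" (the pictures are not rectified: a ray, as slopes to the right and down, at radius r is drawn at 1 + k1 r^2 times it, then the intrinsics apply), "position" and "orientation" of the camera in the world. Camera axes: x right, y down, z forward; pixel columns grow to the right and rows downward; lengths in m; the calibration is good to about 2 mm. A picture is of the moment at which its call begins.
A pose or a line that the arm cannot do raises manip.IKError and nothing moves.
- order.close_job(): hands the job in, once; it reports no verdict.
The state is a dict: "clock": time; "joint_pos": joint angles; "joint_velocities": joint speeds; "tau": joint torques, N m; "tool_pos": TCP position; "tcp_rot": TCP orientation; "contact_force": force on the tool from outside, world axes, zero at the start; "moment": the same for the moment, N m; "gripper_width": finger opening in m.
Only numpy, scipy, OpenCV 4.12 (cv2) and the standard library are available. Lean on these libraries where they do the work, as an engineer would, in place of code of your own. Each camera call takes 0.05 s, during which the arm holds its last target. There are 200 camera calls.

## Task

Clear the three round bottles of tinting paste out of the slanted rack, judging from the weight of each as you lift it whether it is worth keeping. A bottle that is more than half full (over about 270 g) goes into the low grey plastic crate, one that is less than half full into the cardboard carton. Set every bottle down standing upright on the bottom of its container, never dropping it, and leave the square tin in the rack and the brush and the roll of tape where they lie.

Things in the scene. Friction and masses are not known exactly. Their poses are not given: they have to be found in the camera images.
- rack: Slanted four-pocket rack of grey sheet steel, 338 mm wide, fixed. Origin on the table under its middle; z up, x away from the robot, y along the row. The pockets' axis leans 25 degrees, mouths to the robot: (-0.4226, 0, 0.9063). Pocket floors at x 30, y -138, -46, 46, 138, z 55 mm; 58 mm wide inside; walls reach along the axis 59 mm (sides), 74 mm (robot side), 44 mm (far side).
- bottle_a: One of three identical opaque white bottles: round, body 54 mm across up to 110 mm, black cap 38 mm across from 120 to 147 mm (top). Origin: centre of its underside; z along its axis to the cap. Starts on a pocket's floor in the rack, cap towards the robot; pockets are 92 mm apart. Hidden mass, 90 g (empty) to 450 g (full); one of 230 to 310 g is about half full and may go to either place.
- bottle_b: One of three identical opaque white bottles: round, body 54 mm across up to 110 mm, black cap 38 mm across from 120 to 147 mm (top). Origin: centre of its underside; z along its axis to the cap. Starts on a pocket's floor in the rack, cap towards the robot; pockets are 92 mm apart. Hidden mass, 90 g (empty) to 450 g (full); one of 230 to 310 g is about half full and may go to either place.
- bottle_c: One of three identical opaque white bottles: round, body 54 mm across up to 110 mm, black cap 38 mm across from 120 to 147 mm (top). Origin: centre of its underside; z along its axis to the cap. Starts on a pocket's floor in the rack, cap towards the robot; pockets are 92 mm apart. Hidden mass, 90 g (empty) to 450 g (full); one of 230 to 310 g is about half full and may go to either place.
- square_tin: Square dark steel solvent tin, 54 x 54 x 120 mm with a small black cap (134 mm in all), in the remaining pocket of the rack, leaning like the bottles. To be left there. Origin: centre of its underside, z along its length.
- crate_in (a point): Centre of the inner floor (5 mm above the table) of the low grey plastic crate, for bottles more than half full. Inside 250 x 160 mm (its x, y), walls 5 mm with a rim moulding 4 mm wider, rim 60 mm above the table. Fixed, z up. On the left or the right, the carton on the other side.
- carton_in (a point): Centre of the inner floor (5 mm above the table) of the open cardboard carton with its flaps folded down outside, for bottles less than half full. Inside 250 x 160 mm (its x, y), walls 5 mm (flaps up to 10 mm more), rim 80 mm above the table. Fixed, z up. On the left or the right.
- brush: Flat paint brush lying on the table near the robot, 190 mm long along its x, 50 mm wide, 18 mm high. Bystander. Origin: on its underside, at the handle's end of the metal ferrule.
- tape: Roll of masking tape lying flat, 100 mm across, 48 mm high. Bystander. Origin: centre of its underside.

How it is judged:
At the end, for the whole second after the job is handed in: Each bottle stands upright (within 0.1 rad), at rest, on the floor of the crate or carton: over 310 g in the crate, under 230 g in the carton, between in either (it presses its container with over 2.26 N in the crate, under 3.04 N in the carton). The square tin is within 20 mm of its start (((x of bottle_a in the frame of crate_in between -0.101 and 0.101 m and y of bottle_a in the frame of crate_in between -0.056 and 0.056 m and z of bottle_a in the frame of crate_in between -0.006 and 0.012 m and contact force between bottle_a and crate above 2.26 N) or (x of bottle_a in the frame of carton_in between -0.101 and 0.101 m and y of bottle_a in the frame of carton_in between -0.056 and 0.056 m and z of bottle_a in the frame of carton_in between -0.006 and 0.012 m and contact force between bottle_a and carton below 3.04 N)) and angle between each of bottle_a, bottle_b, bottle_c's own z axis and vertical below 0.1 rad and linear speed of each of bottle_a, bottle_b, bottle_c below 0.02 m/s and ((x of bottle_b in the frame of crate_in between -0.101 and 0.101 m and y of bottle_b in the frame of crate_in between -0.056 and 0.056 m and z of bottle_b in the frame of crate_in between -0.006 and 0.012 m and contact force between bottle_b and crate above 2.26 N) or (x of bottle_b in the frame of carton_in between -0.101 and 0.101 m and y of bottle_b in the frame of carton_in between -0.056 and 0.056 m and z of bottle_b in the frame of carton_in between -0.006 and 0.012 m and contact force between bottle_b and carton below 3.04 N)) and ((x of bottle_c in the frame of crate_in between -0.101 and 0.101 m and y of bottle_c in the frame of crate_in between -0.056 and 0.056 m and z of bottle_c in the frame of crate_in between -0.006 and 0.012 m and contact force between bottle_c and crate above 2.26 N) or (x of bottle_c in the frame of carton_in between -0.101 and 0.101 m and y of bottle_c in the frame of carton_in between -0.056 and 0.056 m and z of bottle_c in the frame of carton_in between -0.006 and 0.012 m and contact force between bottle_c and carton below 3.04 N)) and distance of square_tin from where it was at the start of the episode below 0.02 m); the robot touches nothing.
It fails at once if a bottle is dropped (falls freely, faster than 0.7 m/s, about 25 mm) ((contact force between the fingers and bottle_a below 0.05 N and linear speed of bottle_a above 0.7 m/s) or (contact force between the fingers and bottle_b below 0.05 N and linear speed of bottle_b above 0.7 m/s) or (contact force between the fingers and bottle_c below 0.05 N and linear speed of bottle_c above 0.7 m/s)).
It fails at once if the square tin is moved by more than 20 mm (distance of square_tin from where it was at the start of the episode above 0.02 m).
It fails at once if the brush or the roll of tape is moved by more than 30 mm (distance of any of brush, tape from where it was at the start of the episode above 0.03 m).
It also fails if it takes over 70 s, if anything falls off the work surface, if the arm or the gripper's body presses on something with over 40 N, if the wrist force passes 120 N, or if a joint passes its speed limit or range.

## Working session

There is one attempt and no reset: what is moved stays moved. The work goes in short steps, each a Python script; the robot and the scene stay as the last script left them, time stands still between calls to the robot, and variables do not carry over. Pictures are saved under pics/ and viewed, on a budget of 10 in all, crops included, one or two more only if the job needs it, and the job is handed in when it is done.

```bash
ls; mkdir -p pics; python3 - <<'E'
from cell import manip,cams
import cv2,numpy as np,pickle
d={}
for n in("top","side"):
    c=cams.capture(n);d[n]=c
    cv2.imwrite(f"pics/{n}0.png",c["image"]);print(n,c["intrinsics"].tolist(),c["k1"],c["position"],c["orientation"],(c["z_map"]>0).mean())
pickle.dump(d,open("c0.pkl","wb"))
print(manip.state())
E
```

```text
pics
top [[429.2798391431123, 0.0, 318.56087487570716], [0.0, 429.2798391431123, 200.02522688835933], [0.0, 0.0, 1.0]] -0.09365272506856212 [ 0.48816824 -0.00599896  1.16941938] [-2.18968909  2.21616471 -0.034802  ] 0.99603125
side [[370.0155184361719, 0.0, 322.7630854837857], [0.0, 370.0155184361719, 199.90535647951677], [0.0, 0.0, 1.0]] -0.08761692077383068 [0.10815555 0.56167851 0.70453844] [-0.83436539  2.52901653 -1.11856637] 0.9961796875
{'clock': 0.1, 'joint_pos': array([-1.18490760e+00,  2.64720354e-01,  1.60523888e+00,  1.95013888e-05,
        1.27370000e+00, -3.69306659e-02]), 'joint_velocities': array([-0.00076664, -0.00225285, -0.00459929,  0.00058971, -0.00064683,
       -0.00030152]), 'tau': array([ 1.49197385e-04, -5.03620112e+01, -3.58070326e+01,  7.30334362e-02,
        2.33398005e-02, -5.13476527e-05]), 'tool_pos': array([ 0.27671721, -0.61496529,  0.23748306]), 'tcp_rot': array([ 1.98852119,  0.4289113 , -1.9892136 ]), 'contact_force': array([-0.56355291, -0.19605083,  0.2365663 ]), 'moment': array([ 0.01773825, -0.0306326 , -0.0039152 ]), 'gripper_width': 0.08814113695198307}
```

View pics/top0.png

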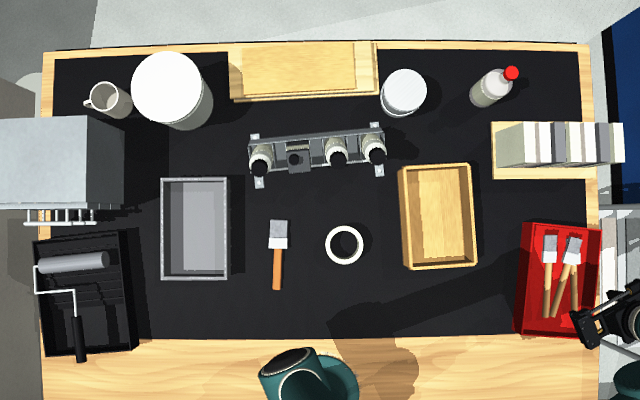

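View pics/side0.png

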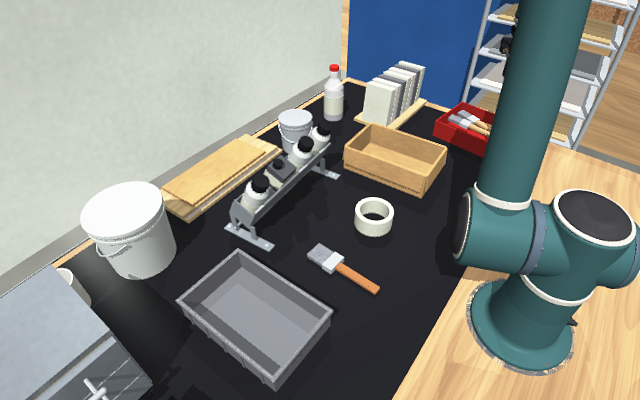

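The top view shows the rack across the middle, with bottles at about (260,157), (336,150) and (373,147) and the tin at (297,157). The crate is on the left, centred near (194,228), and the carton on the right near (438,217). The brush is near (278,255) and the tape at (343,245). The side view agrees.

```bash
cat > h.py <<'E'
import numpy as np,cv2
from scipy.spatial.transform import Rotation as R
def cloud(c):
    h,w=c["z_map"].shape
    v,u=np.mgrid[:h,:w]
    p=np.stack([u,v],-1).reshape(-1,1,2).astype(np.float64)
    n=cv2.undistortPoints(p,c["intrinsics"],np.array([c["k1"],0,0,0.])).reshape(h,w,2)
    z=c["z_map"][...,None]
    P=np.concatenate([n*z,z],-1)@R.from_rotvec(c["orientation"]).as_matrix().T+c["position"]
    P[c["z_map"]<=0]=np.nan
    return P
E
python3 - <<'E'
import pickle;from h import *
np.set_printoptions(precision=4,suppress=True)
d=pickle.load(open("c0.pkl","rb"))
for n in d:
    c=d[n];P=cloud(c);X,Y,Z=P[...,0],P[...,1],P[...,2];im=c["image"]
    print(n,"table z",np.nanmedian(Z[(abs(X-.45)<.04)&(abs(Y-.0)<.25)]))
    dark=im.max(2)<75
    m=(dark&(Z>.14)&(Z<.21)&(X>.5)&(X<.75)&(abs(Y)<.3)).astype(np.uint8)
    k,l,s,ce=cv2.connectedComponentsWithStats(m)
    for i in range(1,k):
        if s[i,4]>15:
            q=P[l==i];t=q[q[:,2]>np.percentile(q[:,2],50)];print(" cap",ce[i],s[i,4],"mean",q.mean(0),"lo",q.min(0),"hi",q.max(0))
    for nm,yl,yh,rz in(("crate",.2,.5,.06),("carton",-.5,-.17,.08)):
        m=((abs(Z-rz)<.006)&(X>.25)&(X<.68)&(Y>yl)&(Y<yh)).astype(np.uint8)
        k,l,s,ce=cv2.connectedComponentsWithStats(m)
        i=1+np.argmax(s[1:,4]);q=P[l==i][:,:2].astype(np.float32)
        print(nm,s[i,4],cv2.minAreaRect(q*1000))
    m=((abs(Z-.048)<.006)&(abs(X-.4)<.12)&(abs(Y)<.2)); q=P[m];print("tape",len(q),q.min(0),q.max(0))
    m=((abs(Z-.012)<.008)&(Z>.006)&(abs(X-.4)<.14)&(abs(Y-.1)<.08)); q=P[m];print("brush",len(q),q.min(0),q.max(0))
E
```

```text
top table z 0.0007529885002515169
 cap [377.159  156.0335] 239 mean [ 0.6215 -0.1399  0.1871] lo [ 0.6033 -0.1659  0.1517] hi [ 0.6444 -0.1219  0.1991]
 cap [297.4722 149.9722] 36 mean [0.641  0.0446 0.165 ] lo [0.6357 0.0197 0.155 ] hi [0.6443 0.0694 0.1733]
 cap [337.751  160.2822] 241 mean [ 0.6126 -0.0489  0.1872] lo [ 0.593  -0.0685  0.1723] hi [ 0.6363 -0.0309  0.198 ]
 cap [295.   159.16] 125 mean [0.6178 0.0499 0.1763] lo [0.6064 0.034  0.1597] hi [0.6306 0.0642 0.1895]
 cap [259.0042 167.9121] 239 mean [0.5974 0.1325 0.1867] lo [0.579  0.1155 0.1482] hi [0.6199 0.1542 0.1979]
crate 1142 ((455.5544738769531, 324.8972473144531), (180.2277374267578, 268.5684814453125), 89.88996887207031)
carton 1158 ((481.3560485839844, -313.47613525390625), (266.6119079589844, 179.32174682617188), 2.807382583618164)
tape 467 [ 0.3611 -0.1185  0.0422] [ 0.4577 -0.0187  0.0534]
brush 855 [0.261  0.0201 0.006 ] [0.5316 0.1786 0.0199]
side table z 0.0025780569428037747
 cap [324.0824 127.5659] 182 mean [ 0.6176 -0.1337  0.1825] lo [ 0.6002 -0.1604  0.1624] hi [ 0.6392 -0.1189  0.1953]
 cap [305.2538 143.8325] 197 mean [ 0.6094 -0.0424  0.1826] lo [ 0.5919 -0.0662  0.1589] hi [ 0.6277 -0.0274  0.1951]
 cap [277.86 163.88] 100 mean [0.6151 0.0555 0.1759] lo [0.6056 0.0329 0.1615] hi [0.6373 0.0666 0.1847]
 cap [289.25 174.75] 16 mean [0.5931 0.0422 0.1449] lo [0.5895 0.0195 0.1402] hi [0.5974 0.0671 0.1498]
 cap [259.7279 182.7574] 272 mean [0.5934 0.139  0.1839] lo [0.5779 0.1161 0.1581] hi [0.6136 0.1552 0.1981]
crate 2048 ((456.1803894042969, 325.4921875), (178.05001831054688, 270.8255920410156), 89.5634536743164)
carton 747 ((480.96875, -311.61798095703125), (268.62603759765625, 183.0906219482422), 3.5974457263946533)
tape 451 [ 0.3593 -0.1194  0.042 ] [ 0.4574 -0.0165  0.0518]
brush 1036 [0.2865 0.0823 0.0061] [0.4771 0.1352 0.0198]
```

```bash
cat >> h.py <<'E'
from cell import manip,inverse_kinematics,cams
YAW=np.arcsin(.0885); RZ=R.from_euler("z",YAW)
C147=np.array([.6087,-.003,.1882])            # row centre at s=147 mm along axis
AX=RZ.apply([-.4226,0,.9063]); ROW=RZ.apply([0,1,0])
BOX={"crate":(np.array([.456,.325]),0.),"carton":(np.array([.481,-.3125]),np.radians(3.2))}
GS=.133; TS=GS-.019                            # grasp point and TCP along bottle axis
def orient(xt,y):
    """rotvec with tool x = xt and jaws along +-y, the sign needing the least joint travel"""
    return [R.from_matrix(np.column_stack([xt,s*y,np.cross(xt,s*y)])).as_rotvec() for s in(1,-1)]
def pick_orient(p,xt,y):
    q=manip.state()["joint_pos"];best=None
    for r in orient(xt,y):
        j=inverse_kinematics(p,r)
        if j is not None and (best is None or np.abs(j-q).max()<best[0]): best=(np.abs(j-q).max(),r,j)
    return best
def bpos(yl,s): return C147+ROW*yl+AX*(s-.147)
def force(n=15):
    f=[]
    for _ in range(n): manip.dwell(.03);f.append(manip.state()["contact_force"])
    return np.mean(f,0),np.std(f,0)
E
python3 - <<'E'
from h import *
np.set_printoptions(precision=3,suppress=True)
for yl in(.138,-.046,-.138):
    for s in(.12,0):
        print(yl,s,pick_orient(bpos(yl,TS+s),-AX,ROW))
for b,(c,a) in BOX.items():
    for o in(.07,0,-.07):
        p=np.r_[c+o*np.array([np.cos(a),np.sin(a)]),.119];print(b,o,pick_orient(p,np.array([0,0,-1.]),np.array([0,1.,0])))
E
```

```text
0.138 0.12 (np.float64(1.4044501103534974), array([-0.05 ,  1.134,  0.079]), array([ 0.22 , -0.207,  2.094, -0.075,  0.823, -1.401]))
0.138 0 (np.float64(1.390730578083), array([-0.05 ,  1.134,  0.079]), array([ 0.206,  0.001,  2.12 , -0.089,  0.589, -1.39 ]))
-0.046 0.12 (np.float64(1.2288805552766204), array([ 2.608,  0.116, -1.661]), array([-0.205, -0.197,  2.086,  0.165,  0.84 ,  1.192]))
-0.046 0 (np.float64(1.2071503103317376), array([ 2.608,  0.116, -1.661]), array([-0.175,  0.009,  2.112,  0.195,  0.607,  1.17 ]))
-0.138 0.12 (np.float64(0.9940093522513599), array([ 2.608,  0.116, -1.661]), array([-0.394, -0.134,  2.033,  0.26 ,  0.868,  0.957]))
-0.138 0 (np.float64(0.963547684926657), array([ 2.608,  0.116, -1.661]), array([-0.348,  0.061,  2.058,  0.302,  0.645,  0.927]))
crate 0.07 (np.float64(1.6980815241287044), array([0.   , 1.571, 0.   ]), array([ 0.513,  0.257,  1.844, -0.   ,  1.04 , -1.058]))
crate 0 (np.float64(1.7596373764111803), array([0.   , 1.571, 0.   ]), array([ 0.575,  0.154,  1.97 , -0.   ,  1.018, -0.996]))
crate -0.07 (np.float64(1.8353546047097777), array([0.   , 1.571, 0.   ]), array([ 0.65 ,  0.051,  2.084, -0.   ,  1.007, -0.92 ]))
carton 0.07 (np.float64(1.0576650928826083), array([ 2.221,  0.   , -2.221]), array([-0.55 ,  0.28 ,  1.815, -0.   ,  1.047,  1.021]))
carton 0 (np.float64(0.9881473621473386), array([ 2.221,  0.   , -2.221]), array([-0.62 ,  0.178,  1.941, -0.   ,  1.022,  0.951]))
carton -0.07 (np.float64(0.9037556752818762), array([ 2.221,  0.   , -2.221]), array([-0.704,  0.078,  2.055, -0.   ,  1.009,  0.867]))
```

```bash
cat >> h.py <<'E'
LIFT=.12
def pick(yl):
    up=bpos(yl,TS+LIFT); _,r,_=pick_orient(up,-AX,ROW)
    manip.set_gripper(.066); manip.move_pose(up,r); manip.dwell(.2)
    f0,_=force()
    manip.move_linear(bpos(yl,TS),rate=.12)
    print("at grasp, force",force(4)[0]-f0)
    manip.set_gripper(.02,35); print("width",manip.state()["gripper_width"])
    manip.move_linear(up,rate=.08); manip.dwell(.4)
    f1,sd=force(); df=f1-f0
    print("dF",df,"sd",sd,"mass g",-df[2]/9.81*1000,"width",manip.state()["gripper_width"],"t",manip.state()["clock"])
def place(box,off):
    c,a=BOX[box]; xy=c+off*np.array([np.cos(a),np.sin(a)])
    p=manip.state()["tool_pos"]; manip.move_linear(p+[-.03,0,.09],rate=.2)
    hi=np.r_[xy,.30]; _,r,_=pick_orient(hi,np.array([0,0,-1.]),np.array([0,1.,0]))
    manip.move_pose(hi,r); manip.move_linear(np.r_[xy,.150],rate=.15)
    manip.move_linear(np.r_[xy,.005+TS+.006],rate=.05); manip.dwell(.2)
    f0,_=force(6); z=.005+TS+.006
    for _ in range(14):
        z-=.001; manip.move_linear(np.r_[xy,z],rate=.02); f=force(3)[0]-f0
        if f[2]>2: break
    print("touch z",z-.005-TS,"f",f)
def release(xyz=None):
    p=manip.state()["tool_pos"]
    manip.set_gripper(.066); manip.move_linear(p+[0,0,.14],rate=.15)
    print("t",manip.state()["clock"])
E
python3 - <<'E'
from h import *
np.set_printoptions(precision=3,suppress=True)
pick(.138)
c=cams.capture("side");cv2.imwrite("pics/s1.png",c["image"])
E
```

```text
at grasp, force [0.129 0.336 0.207]
width 0.04620365138704219
dF [-0.004 -0.251 -0.974] sd [0.394 0.353 0.427] mass g 99.31373487834615 width 0.04580586878253181 t 8.3917
```

View pics/s1.png

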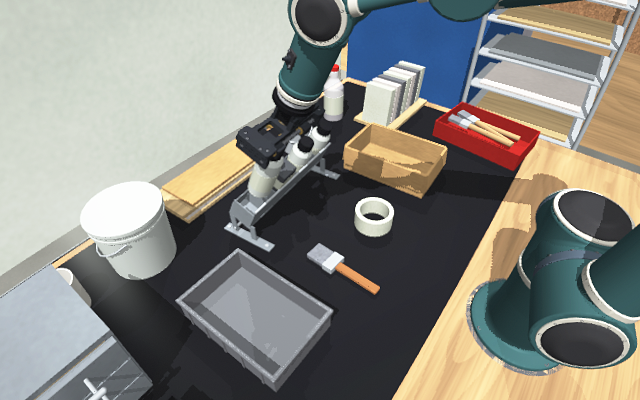

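The jaws stopped at 46 mm instead of 38, so the tips may be on the shoulder. I'll take a closer look before moving on.

```bash
python3 - <<'E'
from h import *
np.set_printoptions(precision=3,suppress=True)
c=cams.capture("side");t=cams.capture("top")
a=c["image"][100:250,190:370];b=t["image"][90:200,220:400]
a=cv2.resize(a,None,fx=3,fy=3);b=cv2.resize(b,(540,330));b=cv2.copyMakeBorder(b,0,450-330,0,0,0)
cv2.imwrite("pics/c1.png",cv2.resize(np.hstack([a,b]),(800,333)))
# bottle body points in side view, bottle-frame
P=cloud(c);p=(P-bpos(.138,0));s=p@AX;y=p@ROW;xx=p@np.cross(ROW,AX)
im=c["image"].min(2)
m=(abs(y)<.035)&(abs(xx)<.04)&(s>.05)&(s<.33)
h,e=np.histogram(s[m],bins=np.arange(.05,.33,.02));print(h,e)
for lo in np.arange(.05,.33,.02):
    k=m&(s>=lo)&(s<lo+.02)
    if k.sum()>3: print(round(lo,2),k.sum(),"bright",im[k].mean(),"y",y[k].min(),y[k].max(),"x",xx[k].min(),xx[k].max())
E
```

```text
[126  63   0  40 119 137 137 153 116 118  28  12  24 200] [0.05 0.07 0.09 0.11 0.13 0.15 0.17 0.19 0.21 0.23 0.25 0.27 0.29 0.31
 0.33]
0.05 126 bright 131.12698412698413 y -0.03353794845082857 0.03289814031168781 x -0.031098727024398566 0.03018944726685686
0.07 63 bright 188.5079365079365 y -0.032662077944056116 0.030919104087217368 x -0.03269046248743849 -0.026526379948390133
0.11 40 bright 172.2 y -0.009010142738655637 0.027318145827209116 x -0.03079519552043259 0.017496627775870636
0.13 119 bright 172.76470588235293 y -0.003646822937321981 0.028056630412432757 x -0.03098023377968581 0.01881894366597139
0.15 137 bright 168.91240875912408 y -0.006119535187277633 0.028287762279942574 x -0.030711695379666767 0.01856172280627991
0.17 137 bright 169.55474452554745 y -0.004242967822402155 0.028520269916154313 x -0.03057569201946733 0.01921111305124166
0.19 153 bright 172.84313725490196 y -0.006651805488217764 0.028960485575317316 x -0.030364639949672468 0.018588427612056552
0.21 116 bright 137.31034482758622 y -0.008498124158011818 0.029023738260523974 x -0.029613434364269726 0.012411009901057203
0.23 118 bright 140.77118644067798 y -0.03397693484772949 0.025131311607476503 x -0.02899598445267994 -0.011233782081829194
0.25 28 bright 27.821428571428573 y -0.034922419075780385 0.01907427113080824 x -0.023227667377022247 -0.0014308208473596566
0.27 12 bright 49.166666666666664 y -0.03323664670806573 -0.01968607074637575 x -0.010697775778424746 0.00817921800228989
0.29 24 bright 44.916666666666664 y -0.03359853591919504 0.0333991447888015 x -0.03458675143099968 -0.01134917714920717
0.31 200 bright 67.41 y -0.03495419551729923 0.034810490063874044 x -0.034583986979509734 0.030599218217402982
```

View pics/c1.png

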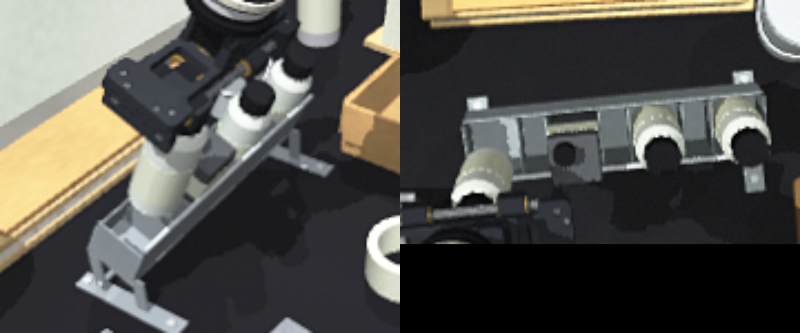

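The crop shows the bottle hanging clear of the rack, in line with the tool, with its underside at about 118 mm as expected. It is held by the shoulder and looks secure. At about 99 g it goes in the carton. I'll carry it higher over the rack and grip the next ones 8 mm further up, on the cap.

```bash
sed -i 's/hi=np.r_\[xy,.30\]/hi=np.r_[xy,.37]/; s/p+\[-.03,0,.09\]/p+[-.03,0,.11]/; s/np.r_\[xy,.150\]),*rate=.15/np.r_[xy,.150],rate=.25/; s/np.r_\[xy,.150\],rate=.15/np.r_[xy,.150],rate=.25/' h.py; python3 - <<'E'
from h import *
np.set_printoptions(precision=3,suppress=True)
place("carton",.07)
s=manip.state();print(s["tool_pos"],s["gripper_width"],s["clock"])
c=cams.capture("side");t=cams.capture("top")
a=cv2.resize(c["image"][60:210,320:480],None,fx=2.5,fy=2.5);b=cv2.resize(t["image"][140:290,370:530],None,fx=2.5,fy=2.5)
cv2.imwrite("pics/c2.png",np.hstack([a,b]))
E
```

```text
touch z -0.0020000000000000157 f [-0.363  0.758  6.237]
[ 0.551 -0.309  0.118] 0.0463372951338917 15.7583
```

View pics/c2.png

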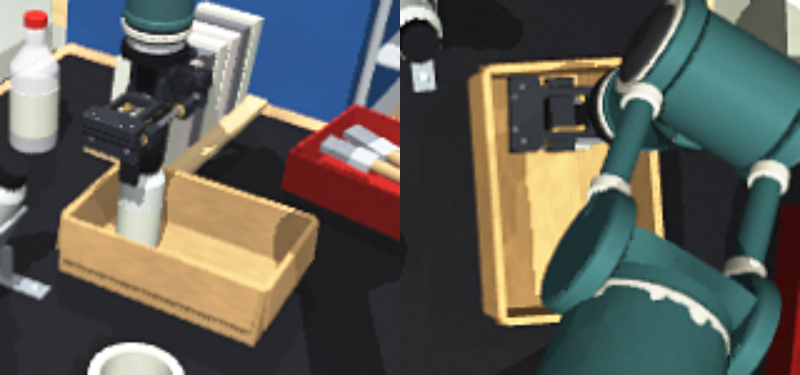

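The bottle stands upright on the carton floor with firm contact. I'll release it and fetch the next one, gripping higher.

```bash
sed -i 's/^GS=.133/GS=.141/' h.py; python3 - <<'E'
from h import *
np.set_printoptions(precision=3,suppress=True)
release()
pick(-.138)
c=cams.capture("side");t=cams.capture("top")
a=cv2.resize(c["image"][60:210,250:410],None,fx=2.5,fy=2.5);b=cv2.resize(t["image"][100:250,350:510],None,fx=2.5,fy=2.5)
cv2.imwrite("pics/c3.png",np.hstack([a,b]))
E
```

```text
t 17.4333
at grasp, force [-0.143 -0.305  0.102]
width 0.03589922000394657
dF [-0.115 -0.036 -2.203] sd [0.304 0.538 0.525] mass g 224.51940056439395 width 0.03598688419875149 t 23.4417
```

View pics/c3.png

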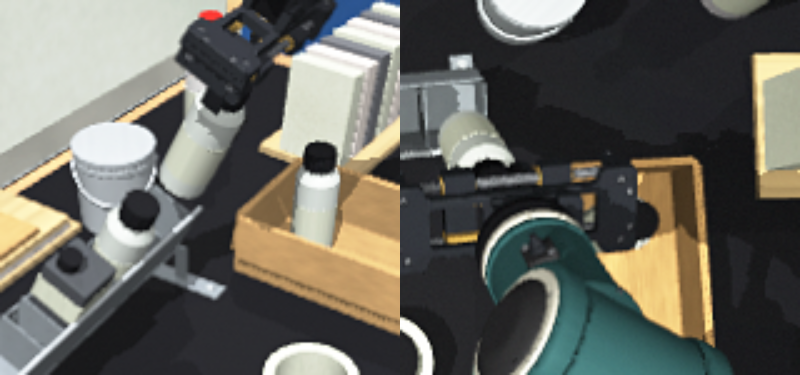

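The first bottle stands well in the carton, and the second hangs clear from its cap. It weighs about 225 g (±20), which is below half, so it goes in the carton too.

```bash
python3 - <<'E'
from h import *
np.set_printoptions(precision=3,suppress=True)
f=force(20)[0]
place("carton",-.01)
s=manip.state();print(s["tool_pos"],s["gripper_width"],s["clock"])
c=cams.capture("side")
cv2.imwrite("pics/c4.png",cv2.resize(c["image"][60:210,320:480],None,fx=3,fy=3))
E
```

```text
touch z -0.0020000000000000157 f [-0.389  0.531  4.741]
[ 0.471 -0.313  0.126] 0.035976774868695154 30.4083
```

View pics/c4.png

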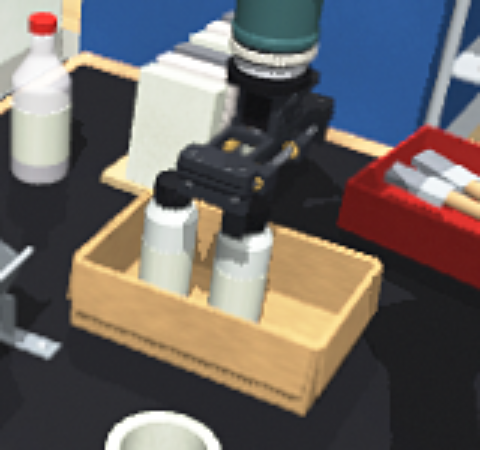

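The second bottle touches the floor essentially upright. I'll release it and pick the third.

```bash
python3 - <<'E'
from h import *
np.set_printoptions(precision=3,suppress=True)
release()
pick(-.046)
E
```

```text
t 32.1583
at grasp, force [-0.347  0.226  0.306]
width 0.035599298815836386
dF [ 0.109 -0.027 -2.836] sd [0.339 0.562 0.375] mass g 289.1201267739778 width 0.03609274112795241 t 38.5417
```

The third weighs about 289 g, which makes it a crate bottle. I'll average a bit longer before placing it.

```bash
python3 - <<'E'
from h import *
np.set_printoptions(precision=3,suppress=True)
print(force(40))
place("crate",0)
s=manip.state();print(s["tool_pos"],s["gripper_width"],s["clock"])
print("loaded");release()
print("unloaded",force(30)[0]); 
c=cams.capture("side");cv2.imwrite("pics/s5.png",c["image"])
P=cloud(c);im=c["image"]
m=(im.max(2)<75)&(P[...,2]>.12)&(P[...,2]<.165)
for nm,(ce,a) in BOX.items():
    k,l,st,cc=cv2.connectedComponentsWithStats((m&(abs(P[...,0]-ce[0])<.13)&(abs(P[...,1]-ce[1])<.09)).astype(np.uint8))
    for i in range(1,k):
        if st[i,4]>20:q=P[l==i];print(nm,st[i,4],(q.min(0)+q.max(0))/2,q[:,2].max())
E
```

```text
(array([ 0.01 , -0.069, -2.83 ]), array([0.509, 0.458, 0.462]))
touch z -0.0020000000000000157 f [-0.233 -2.083  6.324]
[0.456 0.325 0.126] 0.03634756613659495 46.7583
loaded
t 48.4583
unloaded [-0.025  0.14  -0.024]
crate 418 [0.451 0.326 0.142] 0.15434962850784117
carton 137 [ 0.547 -0.304  0.142] 0.1534547282506541
carton 160 [ 0.466 -0.313  0.141] 0.1538873501328779
```

View pics/s5.png

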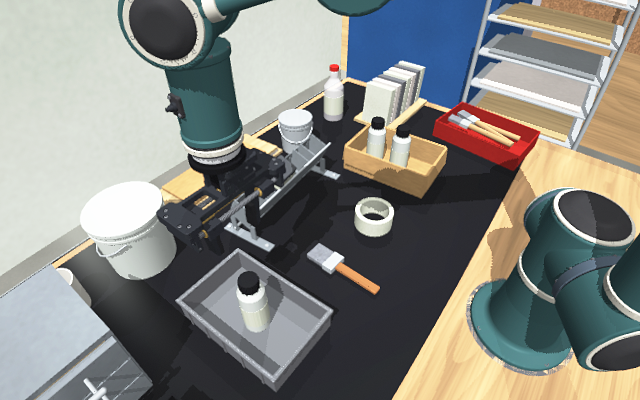

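All three bottles stand upright, with cap tops at about 0.154 m where 0.152 is expected. The brush and tape look unmoved. I'll check the tin, brush and tape numerically, then hand in.

```bash
python3 - <<'E'
from h import *
from cell import order
import pickle
np.set_printoptions(precision=4,suppress=True)
d=pickle.load(open("c0.pkl","rb"))["top"]
for c in(d,cams.capture("top")):
    P=cloud(c);Q=P-bpos(.046,0);m=(abs(Q@ROW)<.035)&(P[...,2]>.12)&(P[...,2]<.2)&(abs(P[...,0]-.63)<.06)
    print("tin",m.sum(),P[m].mean(0))
    for n,z,y in(("tape",.048,-.07),("brush",.013,.108)):
        m=(abs(P[...,2]-z)<.006)&(abs(P[...,0]-.4)<.12)&(abs(P[...,1]-y)<.07);print(n,m.sum(),P[m].mean(0))
order.close_job()
print(manip.state()["clock"])
E
```

```text
tin 658 [0.6218 0.0437 0.1611]
tape 467 [ 0.4085 -0.0682  0.047 ]
brush 820 [0.3993 0.1092 0.0143]
tin 657 [0.6216 0.0437 0.1613]
tape 464 [ 0.4086 -0.0683  0.0473]
brush 837 [0.3996 0.1093 0.0142]
the job is handed in; nothing more can be done
the job is handed in; nothing more can be done
```

All three bottles are out of the rack and the job is handed in, at about 50 s on the robot clock. No verdict is reported.

| Rack position | Weight measured (about ±20 g) | Placed in |
|---|---|---|
| Leftmost bottle | 99 g | carton |
| Rightmost bottle | 225 g | carton |
| Middle bottle | 289 g | crate |

- **Placing:** I lowered each bottle until it touched the floor, then released it. In the last side image all three stand upright near the middle of their containers. The depth map puts their cap tops at about 0.154 m, where 0.152 m is expected.
- **Bystanders:** In the top view before and after, the tin, tape and brush each shifted by less than 1 mm.
- **Off plan:** The first grasp closed at 46 mm, on the bottle's shoulder instead of its 38 mm cap. It held, and I gripped the other two 8 mm higher, on the cap.
- **Uncertainty:** The 225 g and 289 g readings are close to the half-full range. A longer second average for the 289 g bottle also gave about 289 g. With a ±20 g error, each bottle is still within what its container allows.

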